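# Load the drill jig and lock the block with its index pin

## Task

The beech block has its first hole and must be set up in the drill jig for the second. Slide the block flat along the bench, without lifting it and without anything touching the two fresh glue-ups, and push it fully home into the jig's pocket under the bush plate. Then take the knurled index pin from its wooden stand, lower it through the jig's larger bush into the hole in the block until its head rests on the bush, and let go.

Things in the scene. Friction and masses are not known exactly. Their poses are not given: they have to be found in the camera images.
- jig: Drill jig, fixed to the bench: two plywood side rails 30 mm high and a steel end stop form a pocket, part covered by an aluminium bush plate (42 mm high). Origin on the bench below the larger bush, on the pocket's centre line; +x points into the pocket, whose open mouth at x = -73 mm faces left, towards the long batten. Rails' outer faces at y = +/-64.5 mm; end of the jig at x = +46 mm.
- jig_home (a point): Where the block's centre (block_centre) lies when fully home: in the pocket, 30 mm to the mouth side (-x of the jig) of the larger bush, 13 mm above the bench. Pocket 97 mm wide (1.5 mm play each side of the block) with flared mouth; stop face 30 mm past the bush. The home block's rear face still stands out 17 mm from the mouth.
- bush_top (a point): Centre of the jig's larger bush, at the top of its steel flange, 45 mm above the bench. Bore 13 mm, chamfered; flange 25 mm outside with a 16 mm opening. The bush plate under it spans 30 to 42 mm above the bench. (The smaller bush 30 mm beside it, at the jig's y = -30 mm, is for the drill and takes no pin.)
- block_centre (a point): Centre (half-way up) of the loose beech block: 120 mm long (x), 94 mm wide (y), 26 mm high, about 0.4 kg, with a pencil cross on top. +x points to its leading end, near which the hole is; that end already faces roughly the way the jig's +x points. Too wide for most grippers: push it on its upright faces, 5 to 20 mm above the bench.
- block_hole (a point): Centre of the block's 14 mm through hole, at the block's top (26 mm above the bench), on its centre line, 30 mm behind the leading face. It is under the larger bush when the block is home.
- glueup_a: Fresh glue-up, fixed: a 28x70x28 mm wooden block on a 42x85x18 mm one, both long in its y; 46 mm high, footprint 42x85 mm. Origin on the bench at the footprint's centre. Stands on either the robot's or the far side of the block's way to the jig.
- glueup_b: Fresh glue-up, fixed: a 50x60x22 mm wooden block on a 35x120x15 mm strip, long in its y; 37 mm high, footprint 50x120 mm (the wide part at y = -52 to +8 mm). Origin on the bench at the strip's centre. Stands on the other side of the way from glueup_a.
- pin_grip (a point): Middle of the head of the upright steel index pin, where to grip it, 66 mm above its tip. Shank 10 mm in diameter, 40 mm long, tip tapered over 6 mm; knurled head 22 mm in diameter, 45 mm long; 85 mm in all, 0.07 kg. The shank stands loose in the stand's hole, head resting on top: lift it 45 mm straight up to clear.
- pin_collar (a point): Centre of the underside of the pin's head, 26 mm below pin_grip; it meets bush_top when the pin is fully down.
- pin_block: The pin's fixed wooden stand, 44x120x45 mm (x, y, z), origin at the centre of its underside, on the left part of the bench. The pin's hole is at y = -38 mm; three thin twist drills stand at y = +12 to +42 mm, up to 69 mm above the bench.
There are look-alikes about, which are no part of the job. What is shaped like the part that bears pin_grip but orange is not meant.

How it is judged (in metres and radians):
On the way, in this order (a step that is already met when the one before it is completed fails the run):
1. the block is fully home in the jig, its hole under the larger bush (horizontal distance between block_hole and bush_top below 0.0035 m and x of block_centre in the frame of jig above -0.033 m and angle between the x axis of block_centre and the x axis of jig, either way round below 0.06 rad), for 0.2 s.
2. the pin is down through the bush in the block's hole (distance between pin_collar and bush_top below 0.004 m and angle between pin_grip's own z axis and vertical below 0.12 rad), for 0.2 s.
At the end, for the whole second after the job is handed in: The block lies in the jig against the stop, within 3 mm of fully home, square to it within 0.06 rad and its hole within 3.5 mm of the larger bush's axis; the pin is through the bush in that hole with its head within 4 mm of the bush's top and upright within 0.12 rad; the robot has let go (all of step 1 and all of step 2); the robot touches nothing.
It fails at once if a glue-up is touched by the block, the robot or anything else (contact force between any of glueup_a, glueup_b and anything else above 1 N).
It fails at once if the block is lifted or tipped off the bench (height (world z) of block_centre above 0.028 m or angle between block_centre's own z axis and vertical above 0.2 rad).
It also fails if it takes over 69 s, if anything falls off the work surface, if the arm or the gripper's body presses on something with over 40 N, if the wrist force passes 120 N, or if a joint passes its speed limit or range.

## Robot

A 6-joint arm with a two-finger parallel gripper is mounted at the origin on the work surface; the furniture and walls round the work are solid. World frame = base frame: x ahead of the robot, y to its left, z up, the work surface at z = 0. Lengths are in mm, angles in rad, forces in N, time in s.
With the tool pointing down it reaches from about 350 to 875 mm from the base axis. Payload 4.2 kg.
Tool frame: the origin (TCP) lies on the mounting face of the last link; the fingertips stand 173 mm ahead of it and the grasp point (between the pads) lies 155 mm ahead of it; z points along the fingers, y is the direction in which the jaws open and shut (so a half turn about z gives the same grasp; the last joint's range is limited). The gripper opens to 85 mm and grips with 20 to 120 N. Pads are 22 mm wide; open, the fingers measure 114 mm over their backs; the gripper's body (76 mm by 85 mm) begins 54 mm behind the grasp point. The pads swing forward as they close: fully open they stand 13 mm farther back than shut.
Start: joints at [1.545, 0.385, 0.008, 0, -1.194, -0.259], TCP at [175.571, 599.812, 404.712] pointing down, gripper open.
Joint ranges: [-3.14, 3.14], [-1.21, 2.06], [-1.07, 1.41], [-3.16, 2.05], [-2.99, -0.16], [-3.1, 3.1]. Speed limits (rad/s): [2.79, 2.79, 3.14, 3.14, 3.14, 3.14].

## Interface

Orientations are given as a unit quaternion [x, y, z, w].
In Python, from bench import arm gives the robot as it stands.
- The arm moves only by the shell command python3 -m jog 'ROWS' [OPENING]. ROWS is JSON, a list that holds one entry, the list of rows, each a list of 4 numbers: the shift along the tool's x, y, z in mm, then the turn about the tool's z in degrees. In form: [[[x, y, z, spin], ...]]. A call has exactly 5 rows; each row is the pose to reach, as a shift and turn from the pose measured when the call began, along the tool's axes at that moment; what a row does not reach only later rows make up. A row lasts 1/8 s, in which the tool goes at most 62.5 mm and 10.7 degrees, less where a joint would pass 70% of its speed; a pose out of reach is approached as far as the arm can. A call with a gripper value outside its range is refused whole. OPENING is the finger opening in mm, from 0 to 85.4, set as the call begins (- or left out, the last holds). The fingers move at their own pace and stop on an object; the grip force is fixed at half the most. Time passes only in rows, so rows that repeat a pose let the fingers close, or fill a call up. It gives the time, the measured TCP pose, the force and the opening at its end, in the units of the state.
- arm.read_state(): the state, without advancing time (a new reading comes with each control period).
- arm.get_image(name): name is "scene" or "top" or "wrist"; returns (picture, depth): 420x560x3 uint8, blue, green, red; 420x560 float32, mm along the optical axis (not along the pixel's ray), 0 where there is no reading.
- arm.camera_params(name): a dict with "mtx" (3x3 intrinsics, pixels), "R" (3x3) and "t" (3): a world point X has camera coordinates R X + t. Camera axes: x right, y down, z forward; pixel columns grow to the right and rows downward; lengths in mm; the calibration is good to about 2 mm. The wrist camera is an equidistant fisheye: a pixel r from the principal point sees the ray r / f radians off the axis. A picture is of the moment at which its call begins: read the wrist's pose just before it. camera_params takes no time and is no camera call; for the wrist camera it gives the pose at the moment of the call.
- arm.job_done(): hands the job in, once; it reports no verdict.
The state is a dict: "clock": time; "joints": joint angles; "joint_vel": joint speeds; "joint_efforts": joint torques, N m; "position": TCP position; "ee_rot": TCP orientation; "contact_force": force on the tool from outside, world axes, zero at the start; "wrist_torque": the same for the moment, N m; "gripper_width": finger opening in mm.
Only numpy, scipy, OpenCV 4.12 (cv2) and the standard library are available. Lean on these libraries where they do the work, as an engineer would, in place of code of your own. Each camera call takes 0.05 s, during which the arm holds its last target.

## Working session

There is one attempt and no reset: what is moved stays moved. The work goes in short steps, Python scripts to look and compute and a shell command to move; the robot and the scene stay as the last step left them, time stands still between calls to the robot, and variables do not carry over. Pictures are saved under pics/ and viewed, and the job is handed in when it is done.

```bash
ls; mkdir -p pics
python3 - <<'E'
from bench import arm
import cv2,numpy as np
print(arm.read_state())
for n in ["scene","top"]:
    im,d=arm.get_image(n)
    cv2.imwrite(f"pics/{n}0.png",im); np.savez(f"{n}0.npz",im=im,d=d,**arm.camera_params(n))
    print(n,arm.camera_params(n))
E
```

```text
pics
{'clock': 0.0, 'joints': array([ 1.54460393e+00,  3.85607191e-01,  6.62764149e-03, -5.13623015e-04,
       -1.19398202e+00, -2.58614959e-01]), 'joint_vel': array([-3.03787544e-04, -3.15632598e-04, -4.37202982e-04, -2.49569492e-05,
        1.28353352e-03,  1.20648789e-03]), 'joint_efforts': array([-1.21821549e-04, -3.92291629e+01,  1.88399881e+01,  4.18630645e+00,
       -4.67313934e-03, -7.59565125e-06]), 'position': array([175.50532   , 599.65120631, 403.58912175]), 'ee_rot': array([ 9.89863659e-01, -1.42016577e-01, -1.11551996e-04,  1.10299361e-03]), 'contact_force': array([ 0.23978295, -0.0449889 ,  0.17176711]), 'wrist_torque': array([-0.01397238,  0.03070647,  0.04926986]), 'gripper_width': 85.367380238447}
scene {'mtx': array([[523.11458839,   0.        , 265.68932895],
       [  0.        , 523.11458839, 219.5825104 ],
       [  0.        ,   0.        ,   1.        ]]), 'R': array([[-0.8897932 ,  0.45578218, -0.02303621],
       [ 0.26220646,  0.46926966, -0.84322818],
       [-0.37351818, -0.75633894, -0.53706198]]), 't': array([ 471.87384466, -121.41046575, 1673.66286629])}
top {'mtx': array([[392.27713004,   0.        , 282.17141208],
       [  0.        , 392.27713004, 208.78072116],
       [  0.        ,   0.        ,   1.        ]]), 'R': array([[-2.41062370e-04, -9.99945040e-01, -1.04813198e-02],
       [-9.97111400e-01,  1.03643637e-03, -7.59459105e-02],
       [ 7.59525997e-02,  1.04327358e-02, -9.97056849e-01]]), 't': array([ 69.11967346, 541.16209877, 953.72165006])}
```

View pics/scene0.png

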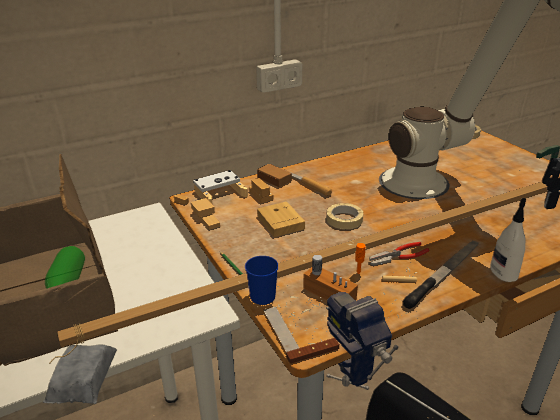

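View pics/top0.png

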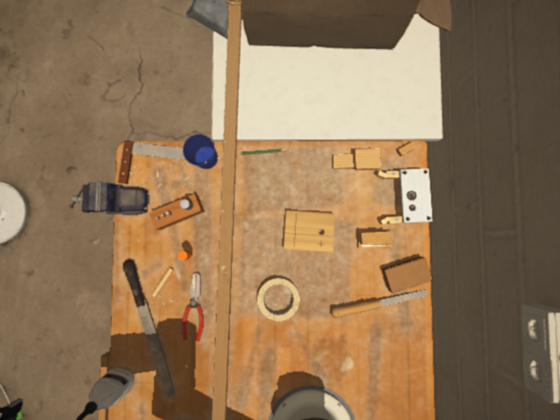

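The top view shows the block at about (309,230), the jig at (415,195), glue-ups at (357,159) and (375,238), and the pin on its stand at (186,204). The long batten runs at column 230. Next I'll enlarge the image and measure.

```bash
cat > h.py <<'E'
import numpy as np,cv2
def load(n):
    z=np.load(n); return z['im'],z['d'],z['mtx'],z['R'],z['t']
def cloud(d,K,R,t):
    v,u=np.mgrid[:d.shape[0],:d.shape[1]]
    c=np.stack([(u-K[0,2])/K[0,0]*d,(v-K[1,2])/K[1,1]*d,d],-1)
    return (c-t)@R
def pix(K,R,t,X):
    c=R@np.array(X,float)+t; return (K@(c/c[2]))[:2]
def back(K,R,t,u,v,z):
    r=R.T@np.array([(u-K[0,2])/K[0,0],(v-K[1,2])/K[1,1],1]); o=-R.T@t
    return o+r*(z-o[2])/r[2]
E
python3 - <<'E'
from h import *
im,d,K,R,t=load('top0.npz')
P=cloud(d,K,R,t)
for n,(u,v) in dict(block=(300,240),jig=(425,210),bench=(300,270),ga=(370,157),gas=(342,160),gb=(375,240),batten=(230,180),batten2=(228,300),brown=(407,275),pin=(185,204),orange=(184,254),stand=(165,215)).items(): print(n,P[v,u].round(1))
c=cv2.resize(im[130:300,270:450],None,fx=4.4,fy=3.5*1.257,interpolation=cv2.INTER_CUBIC)[:600]
cv2.imwrite('pics/a.png',cv2.resize(im[140:265,275:440],None,fx=4.8,fy=4.8,interpolation=cv2.INTER_CUBIC))
cv2.imwrite('pics/b.png',cv2.resize(im[180:270,140:240],None,fx=6,fy=6,interpolation=cv2.INTER_CUBIC))
hm=np.clip(P[...,2],0,120)/120*255
cv2.imwrite('pics/hm.png',cv2.resize(cv2.applyColorMap(hm.astype(np.uint8),cv2.COLORMAP_JET)[140:265,275:440],None,fx=4.8,fy=4.8,interpolation=cv2.INTER_NEAREST))
E
```

```text
block [463.9  24.9  24.1]
jig [ 536.2 -276.8   43.3]
bench [388.9  24.4   1.2]
ga [ 667.7 -147.8   36.7]
gas [664.5 -81.7  16.5]
gb [ 463.9 -154.4   45.3]
batten [613.9 199.7  18.5]
batten2 [318.  201.   22.8]
brown [ 379.8 -232.3   34.6]
pin [547.2 293.   90.5]
orange [432.  294.5  85.3]
stand [524.4 352.2  47.6]
```

View pics/a.png

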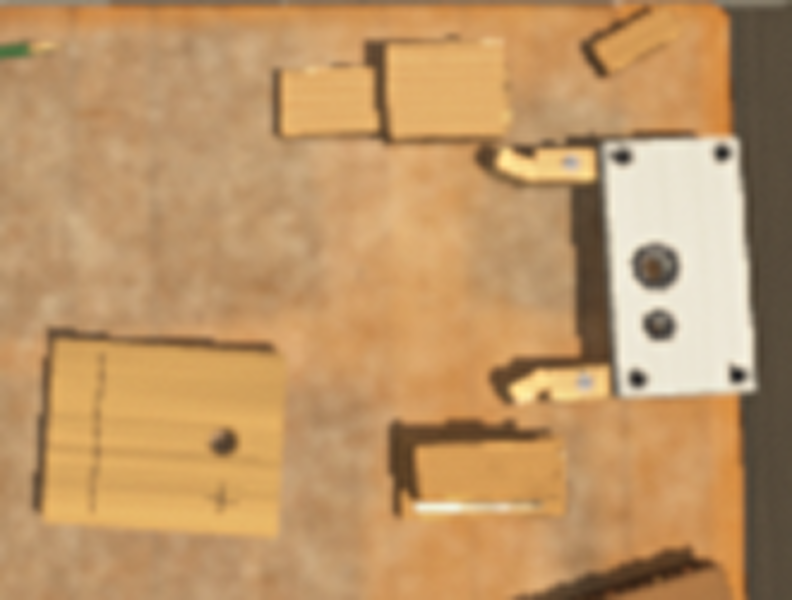

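View pics/b.png

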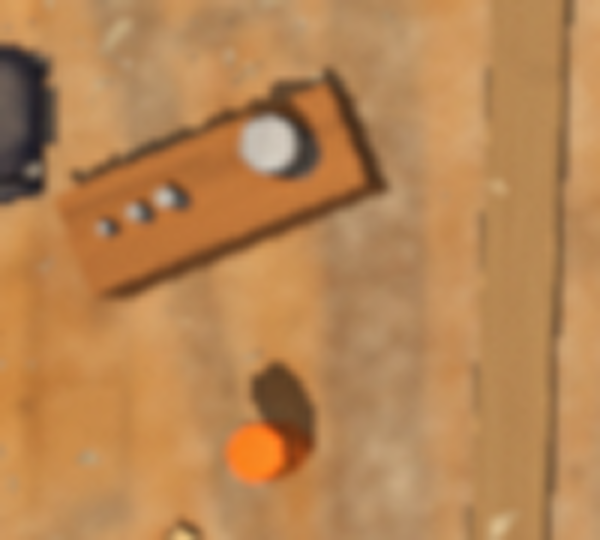

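View pics/hm.png

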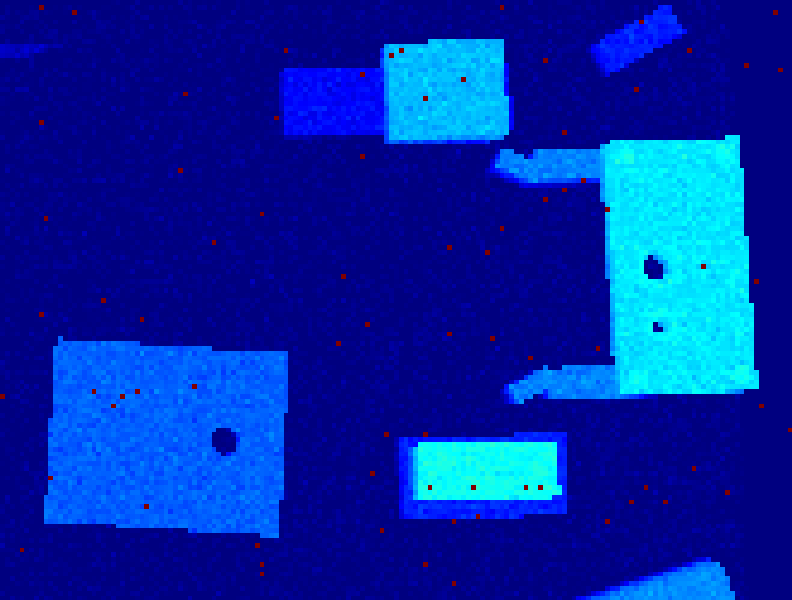

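Run:
```python
from h import *
im,d,K,R,t=load('top0.npz')
P=cloud(d,K,R,t)
def rect(name,u0,u1,v0,v1,z0,z1,zt=None):
    m=np.zeros(d.shape,np.uint8)
    s=P[v0:v1,u0:u1,2]; m[v0:v1,u0:u1]=(s>z0)&(s<z1)&(d[v0:v1,u0:u1]>0)
    m=cv2.morphologyEx(m,cv2.MORPH_CLOSE,np.ones((3,3)))
    n,l,st,_=cv2.connectedComponentsWithStats(m); k=1+np.argmax(st[1:,4]); 
    zt=zt or np.median(P[...,2][l==k])
    pts=np.argwhere(l==k)[:,::-1]
    W=np.array([back(K,R,t,u,v,zt)[:2] for u,v in pts],np.float32)
    r=cv2.minAreaRect(W); print(name,st[k,4],'medz %.1f'%np.median(P[...,2][l==k]),'c',np.round(r[0],1),'size',np.round(r[1],1),'ang',round(r[2],2)); print(cv2.boxPoints(r).round(0).tolist())
rect('block',282,336,205,255,18,34,26)
rect('plate',395,435,165,225,36,60,42)
rect('ga top',355,384,145,172,30,50)
rect('ga strip',330,356,150,172,8,24)
rect('gb top',355,395,228,250,36,60)
rect('gb low',355,395,225,250,10,60)
rect('stand',148,206,190,232,36,54,45)
rect('pin',175,196,195,214,75,100,90)
# blockhole , bush by hand from picture a (scale4.8, off 275,140)
for n,x,y,z in [('hole',223,441,26),('bush',655,267,45),('small',659,325,45),('s1',622,156,42),('s2',722,153,42),('s3',637,378,42),('s4',737,375,42)]:
    print(n,back(K,R,t,275+(x+.5)/4.8-.5,140+(y+.5)/4.8-.5,z).round(1))
print('pin',back(K,R,t,140+(268.5)/6-.5,180+(142.5)/6-.5,90).round(1))
for (x,y) in [(106,228),(140,212),(168,198)]: print(back(K,R,t,140+x/6-.5,180+y/6-.5,65).round(1))
```

```text
block 1850 medz 26.4 c [487.2   2.2] size [120.   93.9] ang 86.24
[[436.0, -55.0], [530.0, -61.0], [538.0, 59.0], [444.0, 65.0]]
plate 1511 medz 42.7 c [ 573.4 -256.3] size [129.2  70. ] ang 2.4
[[507.0, -224.0], [510.0, -294.0], [639.0, -289.0], [636.0, -219.0]]
ga top 516 medz 37.2 c [ 665.2 -141.4] size [61.4 49.9] ang 89.88
[[640.0, -172.0], [690.0, -172.0], [690.0, -111.0], [640.0, -111.0]]
ga strip 307 medz 15.5 c [664.1 -86.8] size [48.5 54.6] ang 3.88
[[638.0, -61.0], [642.0, -116.0], [690.0, -112.0], [686.0, -58.0]]
gb top 357 medz 46.6 c [ 469.9 -156.4] size [71.8 26.3] ang 89.99
[[457.0, -192.0], [483.0, -192.0], [483.0, -121.0], [457.0, -121.0]]
gb low 597 medz 44.8 c [ 467.5 -154.7] size [82.3 40.7] ang 90.0
[[447.0, -196.0], [488.0, -196.0], [488.0, -114.0], [447.0, -114.0]]
stand 820 medz 45.0 c [534.2 328.7] size [ 45.4 121.2] ang 22.62
[[490.0, 376.0], [537.0, 264.0], [578.0, 282.0], [532.0, 393.0]]
pin 86 medz 89.7 c [548.5 293.1] size [23.4 20.9] ang 89.94
[[538.0, 281.0], [559.0, 281.0], [559.0, 305.0], [538.0, 305.0]]
hole [484.8 -26.9  26. ]
bush [ 572.  -243.6   45. ]
small [ 542.6 -244.8   45. ]
s1 [ 629.  -229.2   42. ]
s2 [ 630.5 -279.9   42. ]
s3 [ 516.1 -234.1   42. ]
s4 [ 517.5 -284.3   42. ]
pin [549.  294.9  90. ]
[517.4 365.3  65. ]
[523.7 352.   65. ]
[529.3 341.   65. ]
```

```bash
cat >> h.py <<'E'
from scipy.spatial.transform import Rotation as Ro
def plan(x,y,z,psi):
    from bench import arm
    s=arm.read_state(); R=Ro.from_quat(s['ee_rot']).as_matrix(); p=s['position']
    sh=R.T@(np.array([x,y,z])-p); cur=np.degrees(np.arctan2(R[1,0],R[0,0]))
    sp=-((psi-cur+180)%360-180)
    print('t',s['clock'],'pos',p.round(1),'psi',round(cur,2),'tilt',round(np.degrees(np.arccos(-R[2,2])),2),'F',s['contact_force'].round(1),'w',round(s['gripper_width'],1)); print('shift',sh.round(1),'spin',round(sp,2),'j',s['joints'].round(2))
E
python3 -c "
from h import *;plan(412,7,300,-3.8)"
```

```text
t 0.1 pos [175.5 599.7 403.7] psi -16.32 tilt 0.11 F [ 0.7  0.2 -0.6] w 85.6
shift [393.5 502.1 104.8] spin -12.52 j [ 1.54  0.39  0.01 -0.   -1.19 -0.26]
```

```bash
python3 -m jog '[[[36,46,0,-1],[72,92,0,-2],[108,138,0,-3],[144,184,0,-4],[180,230,0,-5]]]' 60; python3 -c "
from h import *;plan(412,7,300,-3.8)"
```

```text
clock: 0.72
position: [283.9, 326.3, 404.0]
ee_rot: [0.995, -0.098, -0.0, 0.001]
contact_force: [0.8, 0.5, -0.0]
gripper_width: 59.9
t 0.725 pos [283.9 326.3 404. ] psi -11.26 tilt 0.13 F [ 0.8  0.5 -0. ] w 59.9
shift [188.1 287.9 104.6] spin -7.46 j [ 1.23  0.05 -0.43  0.   -1.09  0.14]
```

```bash
python3 -m jog '[[[32,50,10,-1.5],[64,100,20,-3],[96,150,30,-4.5],[128,200,40,-6],[160,245,50,-7.5]]]'; python3 -c "
from h import *;plan(412,7,230,-3.8)"
```

```text
clock: 1.35
position: [392.9, 52.7, 354.4]
ee_rot: [0.999, -0.032, 0.0, 0.001]
contact_force: [0.3, 1.8, 0.1]
gripper_width: 60.2
t 1.35 pos [392.9  52.7 354.4] psi -3.7 tilt 0.11 F [0.3 1.8 0.1] w 60.2
shift [ 22.   44.1 124.4] spin 0.1 j [ 0.55  0.04 -0.59  0.   -0.95  0.96]
```

```bash
python3 -m jog '[[[7,15,30,0],[14,30,65,0],[22,44,100,0],[22,44,124,0],[22,44,124,0]]]'; python3 -c "
from h import *;plan(412,7,178,-3.8)
from bench import arm
im,d=arm.get_image('wrist');cv2.imwrite('pics/w1.png',im)
im,d=arm.get_image('top');cv2.imwrite('pics/t1.png',cv2.resize(im[140:300,230:440],None,fx=3.7,fy=3.7,interpolation=cv2.INTER_CUBIC))"
```

```text
clock: 1.98
position: [411.4, 6.6, 229.0]
ee_rot: [0.999, -0.033, -0.002, 0.002]
contact_force: [0.3, -0.4, -0.2]
gripper_width: 60.1
t 1.975 pos [411.4   6.6 229. ] psi -3.75 tilt 0.36 F [ 0.3 -0.4 -0.2] w 60.1
shift [ 0.8 -0.6 51. ] spin 0.05 j [ 0.42  0.27 -0.73  0.   -0.59  1.09]
```

View pics/t1.png

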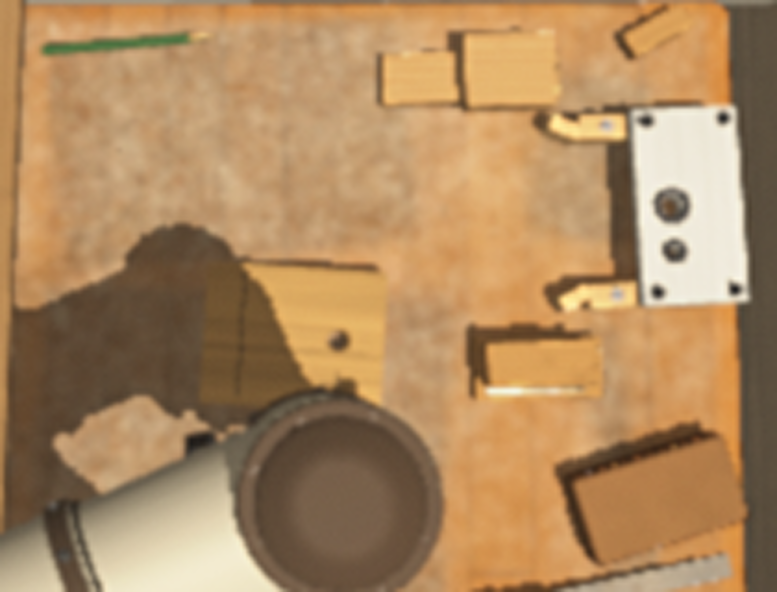

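View pics/w1.png

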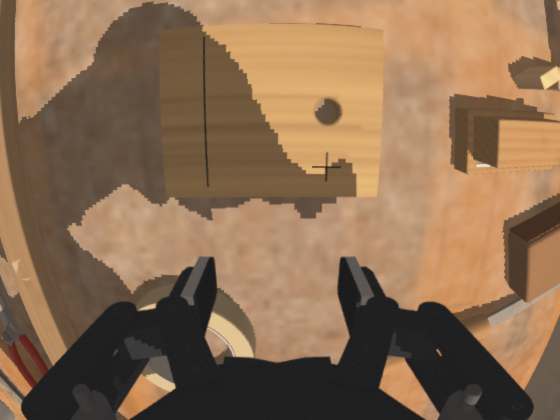

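Both views agree. The block lies ahead of the jaws, the roll of tape is behind them and clear, and glue-up A is to the right (470–600, 330–400 in the enlarged top view). Lowering now.

```bash
python3 -m jog '[[[0,0,15,0],[0,0,30,0],[0,0,44,0],[0,0,50,0],[0,0,50,0]]]'; python3 -c "
from h import *;plan(429,5,178,-3.8)
from bench import arm
im,d=arm.get_image('wrist');cv2.imwrite('pics/w2.png',im)
im,d=arm.get_image('scene');cv2.imwrite('pics/s2.png',cv2.resize(im[140:260,160:360],None,fx=4,fy=4,interpolation=cv2.INTER_CUBIC))"
```

```text
clock: 2.7
position: [412.6, 7.4, 181.4]
ee_rot: [0.999, -0.032, 0.001, 0.001]
contact_force: [-0.3, 0.3, -0.4]
gripper_width: 60.1
t 2.7 pos [412.6   7.4 181.4] psi -3.65 tilt 0.12 F [-0.3  0.3 -0.4] w 60.1
shift [16.5  1.4  3.4] spin 0.15 j [ 0.42  0.37 -0.77  0.   -0.43  1.09]
```

View pics/w2.png

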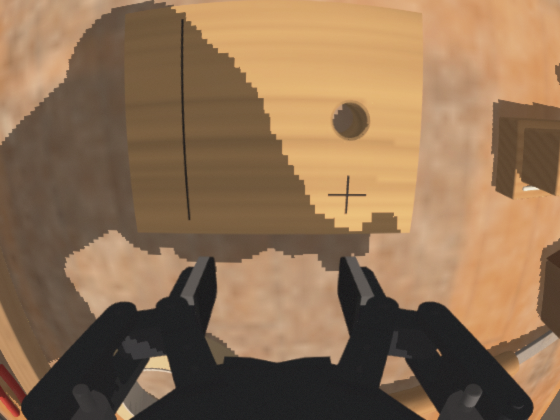

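View pics/s2.png

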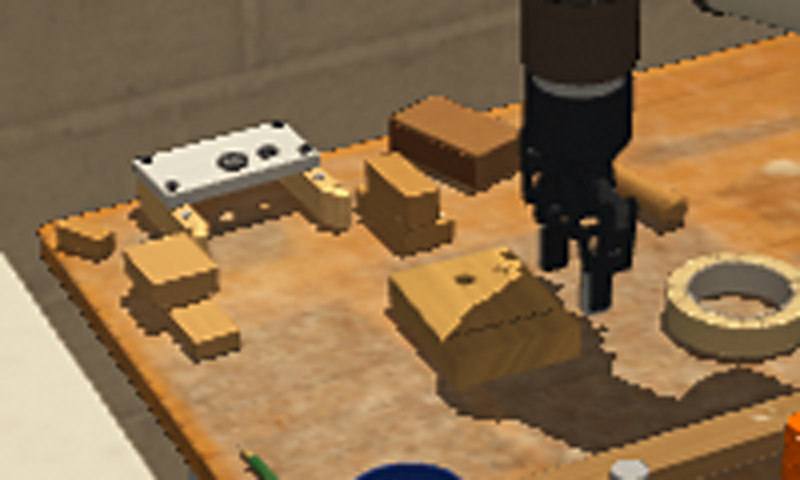

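```bash
python3 -m jog '[[[10,-1,3,0],[18,-1,3,0],[28,-2,3,-1],[38,-2.5,3,-2],[48,-3,3,-3]]]'; python3 -c "
from h import *;plan(503,6,178,2.35)"
```

```text
clock: 3.42
position: [461.6, 7.3, 178.5]
ee_rot: [1.0, -0.005, 0.001, 0.001]
contact_force: [-1.6, 0.3, -2.0]
gripper_width: 60.2
t 3.425 pos [461.6   7.3 178.5] psi -0.6 tilt 0.14 F [-1.6  0.3 -2. ] w 60.2
shift [41.4  0.9  0.6] spin -2.95 j [ 0.37  0.43 -0.65  0.   -0.49  1.19]
```

```bash
python3 -m jog '[[[10,0,0,-1],[20,0,0,-2],[29,0,0,-3],[37,0,0,-3],[41,0,0,-3]]]'; python3 -m jog '[[[0,0,0,0],[-10,0,0,0],[-20,0,0,0],[-30,0,-20,0],[-30,0,-60,0]]]';python3 -c "
from h import *;plan(503,6,178,2.35)
from bench import arm
im,d=arm.get_image('top');cv2.imwrite('pics/t3.png',cv2.resize(im[140:300,230:440],None,fx=3.7,fy=3.7,interpolation=cv2.INTER_CUBIC))
im,d=arm.get_image('scene');cv2.imwrite('pics/s3.png',cv2.resize(im[140:260,160:360],None,fx=4,fy=4,interpolation=cv2.INTER_CUBIC))"
```

```text
clock: 4.05
position: [503.1, 6.9, 178.6]
ee_rot: [1.0, 0.021, 0.001, 0.001]
contact_force: [-3.5, 0.5, 1.6]
gripper_width: 59.9
clock: 4.68
position: [471.2, 5.5, 238.0]
ee_rot: [1.0, 0.021, -0.001, 0.001]
contact_force: [0.6, 0.0, 0.5]
gripper_width: 60.0
t 4.675 pos [471.2   5.5 238. ] psi 2.42 tilt 0.19 F [0.6 0.  0.5] w 60.0
shift [31.9  0.7 59.9] spin 0.07 j [ 0.36  0.33 -0.58  0.   -0.66  1.25]
```

View pics/t3.png

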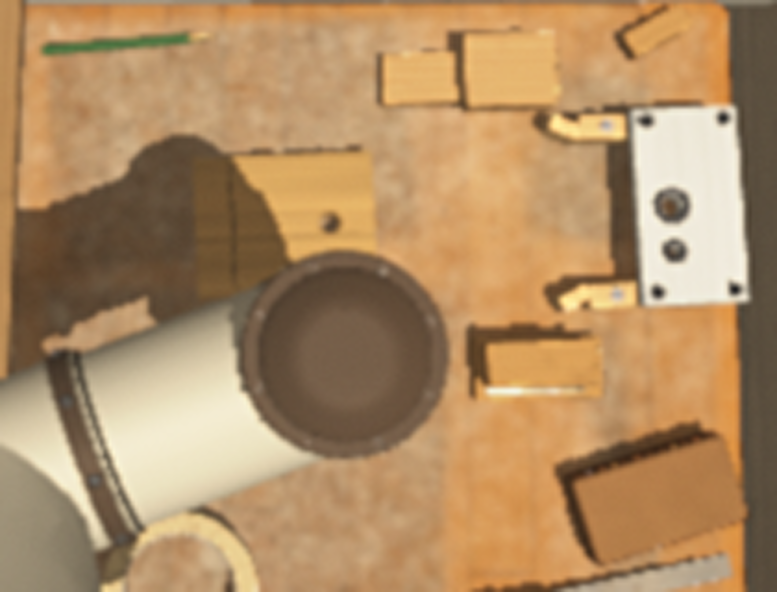

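The block has moved across and is nearly square, with its hole at (331,222) in the enlarged top view. I'll move behind it and turn the tool.

```bash
python3 -c "
from h import *;plan(557,112,240,92.35)"
python3 -m jog '[[[0,0,-10,-10],[10,-20,-10,-20],[20,-40,-10,-30],[35,-60,-10,-40],[50,-80,-10,-50]]]'; python3 -c "
from h import *;plan(557,112,240,92.35)"
```

```text
t 4.775 pos [473.7   6.2 242.3] psi 2.5 tilt 0.65 F [ 1.3  0.2 -0.1] w 60.1
shift [  87.8 -102.     3.4] spin -89.85 j [ 0.36  0.33 -0.57  0.   -0.66  1.25]
clock: 5.4
position: [519.8, 89.0, 252.7]
ee_rot: [0.896, 0.445, 0.005, 0.002]
contact_force: [-0.5, -0.1, -0.5]
gripper_width: 59.8
t 5.4 pos [519.8  89.  252.7] psi 52.84 tilt 0.66 F [-0.5 -0.1 -0.5] w 59.8
shift [40.7 15.6 13.2] spin -39.51 j [ 0.48  0.38 -0.43  0.01 -0.74  2.01]
```

The last joint would run out of range this way, so I'll use the other half-turn.

```bash
python3 -m jog '[[[12,10,0,10],[24,15,0,20],[40,15,0,30],[40,15,0,40],[40,15,0,50]]]'; python3 -m jog '[[[0,0,0,10],[0,0,0,20],[0,0,0,30],[0,0,0,40],[0,0,0,50]]]';  python3 -m jog '[[[0,0,0,10],[0,0,0,20],[0,0,0,30],[0,0,0,40],[0,0,0,43]]]'; python3 -c "
from h import *;plan(557,112,240,-87.65)
from bench import arm
im,d=arm.get_image('top');np.savez('top1.npz',im=im,d=d,**arm.camera_params('top'));cv2.imwrite('pics/t4.png',cv2.resize(im[140:300,230:440],None,fx=3.7,fy=3.7,interpolation=cv2.INTER_CUBIC))
im,d=arm.get_image('wrist');cv2.imwrite('pics/w4.png',im)"
```

```text
clock: 6.02
position: [555.4, 111.9, 252.6]
ee_rot: [1.0, 0.022, 0.006, -0.001]
contact_force: [-0.2, -0.3, -0.1]
gripper_width: 59.8
clock: 6.65
position: [554.8, 111.9, 252.2]
ee_rot: [0.914, -0.405, 0.005, -0.003]
contact_force: [0.7, 0.6, 0.5]
gripper_width: 60.2
clock: 7.28
position: [554.2, 111.8, 251.7]
ee_rot: [-0.701, 0.713, -0.003, 0.004]
contact_force: [-0.7, -0.1, 0.1]
gripper_width: 59.9
t 7.275 pos [554.2 111.8 251.7] psi -90.93 tilt 0.62 F [-0.7 -0.1  0.1] w 59.9
shift [-0.2 -2.7 11.8] spin -3.28 j [ 0.49  0.44 -0.34  0.01 -0.78 -0.51]
```

View pics/t4.png

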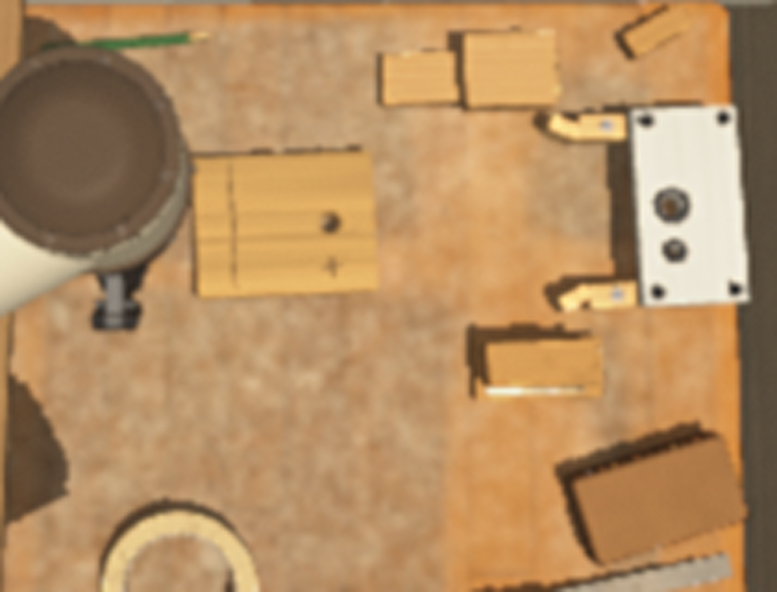

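View pics/w4.png

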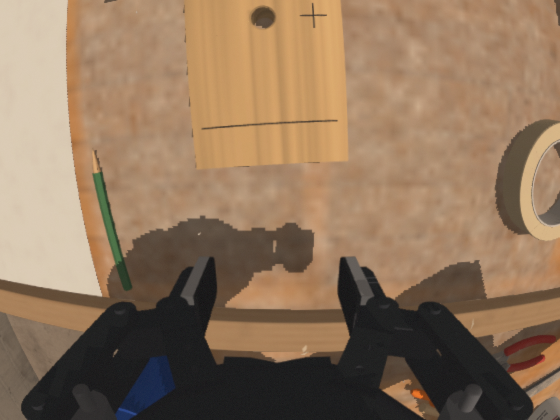

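```bash
cat >> h.py <<'E'
def rect(P,d,K,R,t,u0,u1,v0,v1,z0,z1,zt):
    m=np.zeros(d.shape,np.uint8)
    s=P[v0:v1,u0:u1,2]; m[v0:v1,u0:u1]=(s>z0)&(s<z1)&(d[v0:v1,u0:u1]>0)
    m=cv2.morphologyEx(m,cv2.MORPH_CLOSE,np.ones((3,3)))
    n,l,st,_=cv2.connectedComponentsWithStats(m); k=1+np.argmax(st[1:,4])
    pts=np.argwhere(l==k)[:,::-1]
    W=np.array([back(K,R,t,u,v,zt)[:2] for u,v in pts],np.float32)
    r=cv2.minAreaRect(W); print(st[k,4],'c',np.round(r[0],1),'size',np.round(r[1],1),'ang',round(r[2],2)); print(cv2.boxPoints(r).round(0).tolist())
E
python3 - <<'E'
from h import *
im,d,K,R,t=load('top1.npz');P=cloud(d,K,R,t)
rect(P,d,K,R,t,280,340,175,225,18,34,26)
print(back(K,R,t,230+331.5/3.7-.5,140+222.5/3.7-.5,26))
print('bush again',back(K,R,t,230+672.5/3.7-.5,140+205.5/3.7-.5,45))
E
```

```text
1816 c [562.6   7.6] size [ 94.4 120. ] ang 2.5
[[513.0, 65.0], [518.0, -54.0], [612.0, -50.0], [607.0, 70.0]]
[563.41448123 -22.6248015   26.        ]
bush again [ 572.41289308 -244.04577232   45.        ]
```

The block is at (562.6, 7.6) at an angle of 2.5°, which puts it on the jig's axis to within 1 mm and square. Lowering behind it.

```bash
python3 -c "
from h import *;plan(558.2,108,179,-87.6)"
python3 -m jog '[[[2,4,15,-1],[4,4,30,-2],[4,4,45,-3.3],[4,4,60,-3.3],[4,4,73,-3.3]]]'; python3 -c "
from h import *;plan(561,-125,178,-87.6)"
```

```text
t 7.375 pos [554.2 111.8 251.8] psi -90.78 tilt 0.61 F [0.2 0.  1.1] w 60.2
shift [ 3.9 -3.3 72.8] spin -3.18 j [ 0.49  0.44 -0.34  0.01 -0.78 -0.5 ]
clock: 8.0
position: [551.0, 108.0, 177.5]
ee_rot: [0.722, -0.691, 0.003, -0.004]
contact_force: [0.0, -0.2, 0.3]
gripper_width: 60.2
t 8.0 pos [551.  108.  177.5] psi -87.48 tilt 0.58 F [ 0.  -0.2  0.3] w 60.2
shift [233.3   0.3  -0.7] spin 0.12 j [ 0.48  0.54 -0.41  0.01 -0.61 -0.44]
```

```bash
python3 -m jog '[[[0,-7,0,0],[6,-7,0,0],[14,-7,0,0],[22,-7,0,0],[28,-7,0,0]]]'; python3 -c "
from h import *;plan(568.5,-120,178,-87.6)"
```

```text
clock: 8.62
position: [559.2, 79.6, 177.9]
ee_rot: [0.722, -0.692, 0.003, -0.004]
contact_force: [-0.3, 1.2, 0.3]
gripper_width: 59.9
t 8.625 pos [559.2  79.6 177.9] psi -87.52 tilt 0.62 F [-0.3  1.2  0.3] w 59.9
shift [199.8  -0.7  -0.3] spin 0.08 j [ 0.43  0.54 -0.4   0.01 -0.61 -0.39]
```

```bash
python3 -m jog '[[[14,0,0,0],[28,0,0,0],[42,0,0,0],[56,0,0,0],[66,0,0,0]]]';python3 -m jog '[[[14,0,0,0],[28,0,0,0],[42,0,0,0],[52,0,0,0],[58,0,0,0]]]'
cat >> h.py <<'E'
def look(n,off=(230,140,440,300),f=3.7):
    from bench import arm
    im,d=arm.get_image('top');K=arm.camera_params('top');np.savez(n+'.npz',im=im,d=d,**K)
    u0,v0,u1,v1=off
    cv2.imwrite('pics/%s.png'%n,cv2.resize(im[v0:v1,u0:u1],None,fx=f,fy=f,interpolation=cv2.INTER_CUBIC))
def lookw(n):
    from bench import arm
    im,d=arm.get_image('wrist');cv2.imwrite('pics/%s.png'%n,im)
E
python3 -c "
from h import *;plan(568.5,-120,178,-87.6)
look('t5');lookw('w5')"
```

```text
clock: 9.25
position: [562.2, 12.7, 178.0]
ee_rot: [0.722, -0.692, 0.003, -0.004]
contact_force: [0.2, 3.5, 1.8]
gripper_width: 60.0
clock: 9.88
position: [564.7, -45.9, 178.0]
ee_rot: [0.722, -0.692, 0.003, -0.004]
contact_force: [-0.8, 3.6, 1.9]
gripper_width: 59.8
t 9.875 pos [564.7 -45.9 178. ] psi -87.58 tilt 0.65 F [-0.8  3.6  1.9] w 59.8
shift [74.2 -0.7 -0.1] spin 0.02 j [ 0.21  0.55 -0.39  0.   -0.62 -0.16]
```

View pics/t5.png

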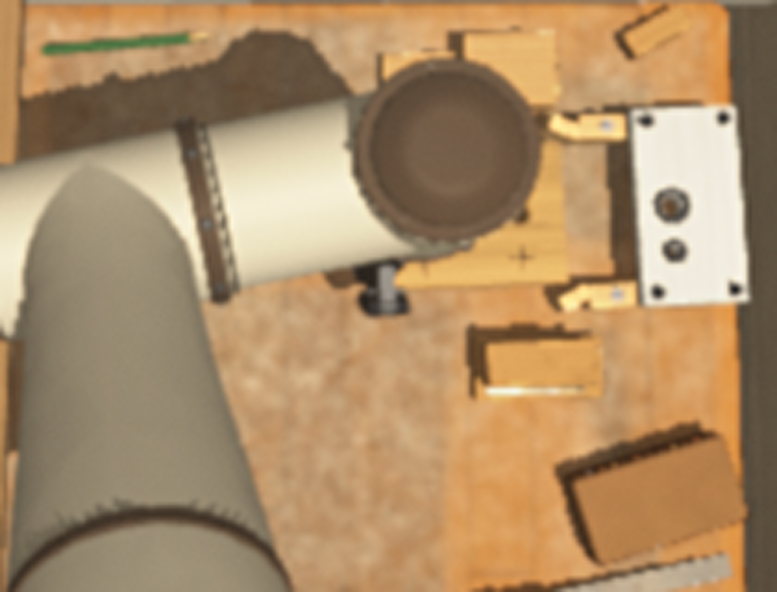

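View pics/w5.png

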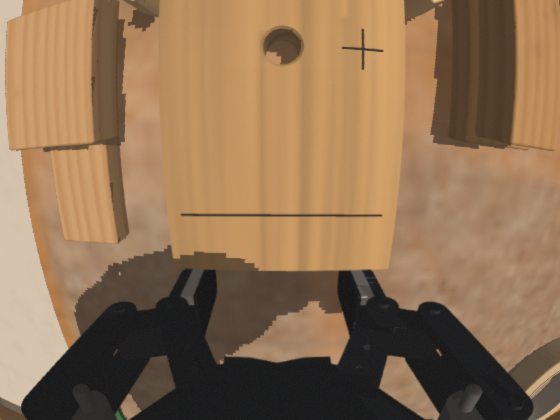

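```bash
python3 -c "
from h import *
im,d,K,R,t=load('t5.npz')
print(back(K,R,t,230+521/3.7-.5,140+215/3.7-.5,26))"
```

```text
[ 568.28455421 -149.11035438   26.        ]
```

```bash
python3 -m jog '[[[12,0,0,0],[24,0,0,0],[36,0,0,0],[48,0,0,0],[58,0,0,0]]]';python3 -m jog '[[[8,0,0,0],[14,0,0,0],[20,0,0,0],[26,0,0,0],[30,0,0,0]]]';  python3 -c "
from h import *;plan(569,-142,178,-87.6)"
```

```text
clock: 10.6
position: [566.8, -104.9, 177.6]
ee_rot: [0.722, -0.692, 0.003, -0.004]
contact_force: [-0.6, 3.8, 0.6]
gripper_width: 60.4
clock: 11.22
position: [568.1, -135.2, 177.6]
ee_rot: [0.722, -0.692, 0.003, -0.004]
contact_force: [-0.0, 3.2, 1.5]
gripper_width: 60.0
t 11.225 pos [ 568.1 -135.2  177.6] psi -87.61 tilt 0.57 F [-0.   3.2  1.5] w 60.0
shift [ 6.9 -0.6 -0.4] spin -0.01 j [ 0.04  0.57 -0.35 -0.   -0.64 -0.  ]
```

```bash
python3 -m jog '[[[2,0,0,0],[4,0,0,0],[6,0,0,0],[7,0,0,0],[8,0,0,0]]]';  python3 -m jog '[[[1,0,0,0],[2,0,0,0],[2,0,0,0],[2,0,0,0],[2,0,0,0]]]'; python3 -c "
from h import *;plan(569,-142,178,-87.6);look('t6');lookw('w6')"
```

```text
clock: 11.85
position: [568.4, -142.8, 177.7]
ee_rot: [0.722, -0.692, 0.003, -0.004]
contact_force: [-1.6, 8.7, 3.2]
gripper_width: 60.1
clock: 12.48
position: [568.5, -143.1, 177.7]
ee_rot: [0.722, -0.692, 0.002, -0.005]
contact_force: [-1.8, 11.3, 3.1]
gripper_width: 59.8
t 12.475 pos [ 568.5 -143.1  177.7] psi -87.64 tilt 0.61 F [-1.8 11.3  3.1] w 59.8
shift [-1.1 -0.6 -0.3] spin -0.04 j [ 0.03  0.57 -0.34 -0.01 -0.65  0.02]
```

View pics/w6.png

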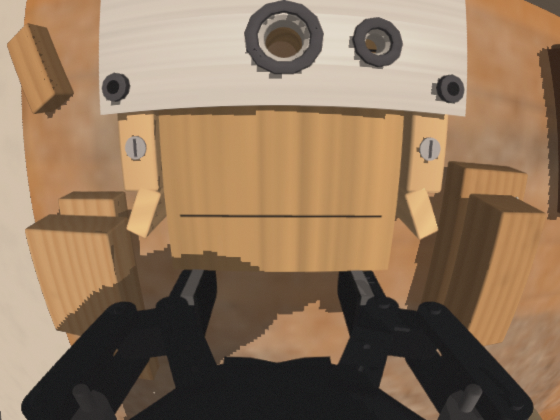

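The tool stopped at y = -143 (I expected -142.6) and the force rose to 11 N, so the block has met the stop. The wrist view shows it square in the pocket, with the larger bush at (285,38) and the bore visible. I'll give one firmer press, then back off.

```bash
python3 -m jog '[[[2,0,0,0],[4,0,0,0],[5,0,0,0],[5,0,0,0],[5,0,0,0]]]';  python3 -m jog '[[[-3,0,0,0],[-12,0,0,0],[-25,0,-20,0],[-40,0,-80,0],[-50,0,-140,0]]]'; python3 -c "
from h import *;plan(549,294,350,-66)"
```

```text
clock: 13.2
position: [568.5, -144.0, 177.7]
ee_rot: [0.721, -0.692, 0.001, -0.006]
contact_force: [-3.1, 25.2, 6.2]
gripper_width: 59.7
clock: 13.82
position: [564.8, -95.3, 318.9]
ee_rot: [0.721, -0.693, 0.0, -0.005]
contact_force: [1.0, 0.3, 0.2]
gripper_width: 60.2
t 13.825 pos [564.8 -95.3 318.9] psi -87.67 tilt 0.61 F [1.  0.3 0.2] w 60.2
shift [-3.898e+02 -2.000e-01 -2.830e+01] spin -21.67 j [ 0.11  0.37 -0.24 -0.01 -0.95 -0.07]
```

```bash
python3 -m jog '[[[-50,0,-10,-4],[-105,0,-20,-8],[-160,0,-28,-12],[-215,0,-28,-16],[-270,0,-28,-20]]]';  python3 -c "
from h import *;plan(549,294,300,-67.2)"
```

```text
clock: 14.45
position: [553.3, 175.4, 348.9]
ee_rot: [0.831, -0.556, 0.001, -0.005]
contact_force: [1.1, 0.8, 0.5]
gripper_width: 59.9
t 14.45 pos [553.3 175.4 348.9] psi -67.59 tilt 0.59 F [1.1 0.8 0.5] w 59.9
shift [-111.2  -40.7   49.6] spin -0.39 j [ 0.59  0.35 -0.19 -0.   -1.02 -0.19]
```

```bash
python3 -m jog '[[[-40,-15,10,0],[-75,-28,20,0],[-111,-41,35,0],[-111,-41,49,0],[-111,-41,49,0]]]';  python3 -c "
from h import *;plan(549,294,227,-67.2);look('t7');lookw('w7')
im,d,K,R,t=load('t7.npz');P=cloud(d,K,R,t)
for y in range(192,202): pass
"
```

```text
clock: 15.08
position: [549.0, 293.1, 298.8]
ee_rot: [0.831, -0.556, 0.001, -0.003]
contact_force: [0.1, -0.2, -0.3]
gripper_width: 59.9
t 15.075 pos [549.  293.1 298.8] psi -67.63 tilt 0.35 F [ 0.1 -0.2 -0.3] w 59.9
shift [-0.7  0.  71.8] spin -0.43 j [ 0.75  0.47 -0.14  0.   -0.95 -0.36]
```

View pics/w7.png

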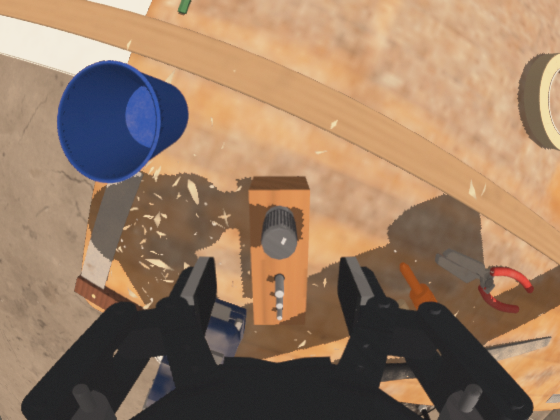

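View pics/t7.png

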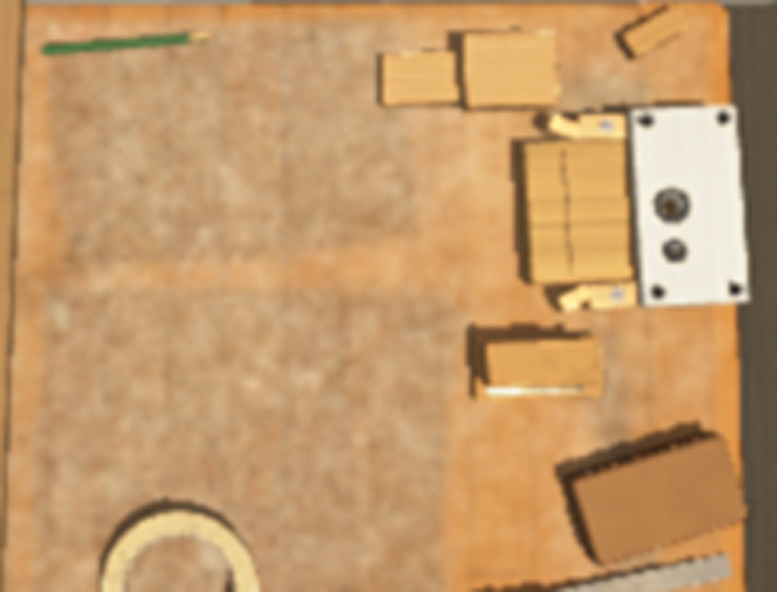

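```bash
python3 - <<'E'
from h import *
from bench import arm
im,d,K,R,t=load('t7.npz')
a=back(K,R,t,230+526.5/3.7-.5,140+212/3.7-.5,26);print('rear',a)
P=cloud(d,K,R,t);rect(P,d,K,R,t,360,405,165,230,18,29,26)
c=arm.camera_params('wrist');K,R,t=c['mtx'],c['R'],c['t']
def fp(X):
    v=R@np.array(X,float)+t; th=np.arctan2(np.hypot(v[0],v[1]),v[2]); ph=np.arctan2(v[1],v[0]); return np.array([K[0,2]+K[0,0]*th*np.cos(ph),K[1,2]+K[1,1]*th*np.sin(ph)])
for X in [(549,294,90),(549,294,45),(549,294,71)]: print(X,fp(X).round(1))
E
python3 -c "
import cv2;im=cv2.imread('pics/w7.png');cv2.imwrite('pics/w7c.png',cv2.resize(im[170:340,200:370],None,fx=3.5,fy=3.5,interpolation=cv2.INTER_CUBIC))"
```

```text
rear [ 570.29370157 -152.8105309    26.        ]
1290 c [ 574.4 -188.7] size [136.8  71.4] ang 2.22
[[505.0, -156.0], [507.0, -227.0], [644.0, -222.0], [641.0, -150.0]]
(549, 294, 90) [280.4 239.6]
(549, 294, 45) [280.3 214.7]
(549, 294, 71) [280.3 227.9]
```

View pics/w7c.png

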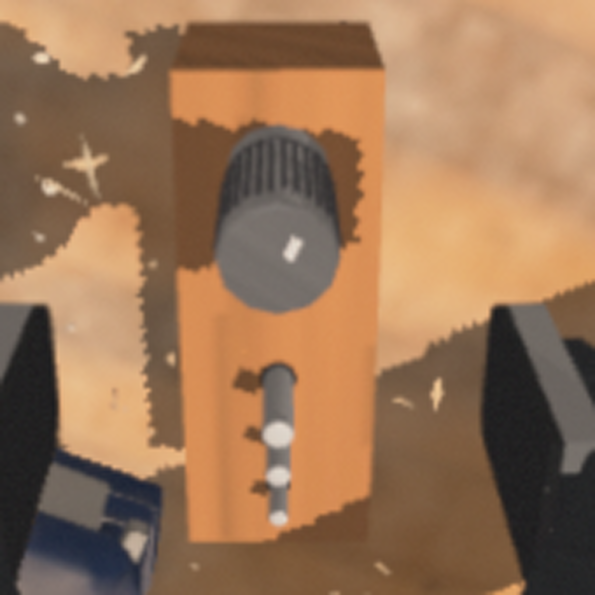

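Seen from the wrist, the pin's head is centred at (279,241). I predicted (280,240), so its position is confirmed to about 1 mm. Lowering over it.

```bash
python3 -m jog '[[[-1,0,18,0],[-1,0,36,0],[-1,0,52,0],[-1,0,66,0],[-1,0,72,0]]]';  python3 -c "
from h import *;plan(549,294,227,-67.2);lookw('w8')"
```

```text
clock: 15.8
position: [549.8, 293.9, 227.9]
ee_rot: [0.831, -0.557, 0.002, -0.004]
contact_force: [-0.1, -0.5, 0.3]
gripper_width: 59.8
t 15.8 pos [549.8 293.9 227.9] psi -67.68 tilt 0.51 F [-0.1 -0.5  0.3] w 59.8
shift [-0.4  0.7  0.9] spin -0.48 j [ 0.75  0.55 -0.21  0.   -0.8  -0.36]
```

View pics/w8.png

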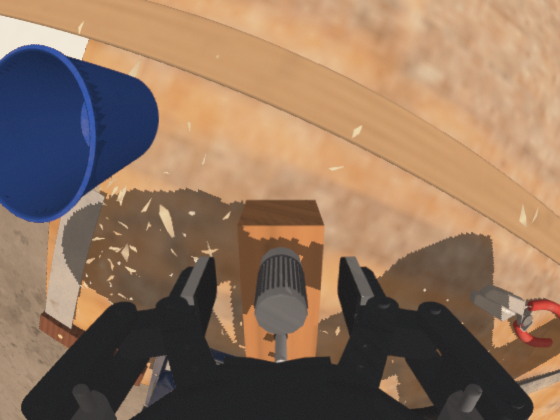

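Pin centred at (280,300) between the jaws. Closing.

```bash
python3 -m jog '[[[0,0,1,0],[0,0,1,0],[0,0,1,0],[0,0,1,0],[0,0,1,0]]]' 10;  python3 -c "
from h import *;plan(549,294,290,-67.2);lookw('w9')"
```

```text
clock: 16.48
position: [549.5, 293.9, 227.0]
ee_rot: [0.831, -0.557, 0.001, -0.004]
contact_force: [-3.0, -0.4, 5.1]
gripper_width: 20.6
t 16.475 pos [549.5 293.9 227. ] psi -67.66 tilt 0.46 F [-3.  -0.4  5.1] w 20.6
shift [ -0.4  -0.  -63. ] spin -0.46 j [ 0.75  0.55 -0.21  0.   -0.8  -0.36]
```

View pics/w9.png

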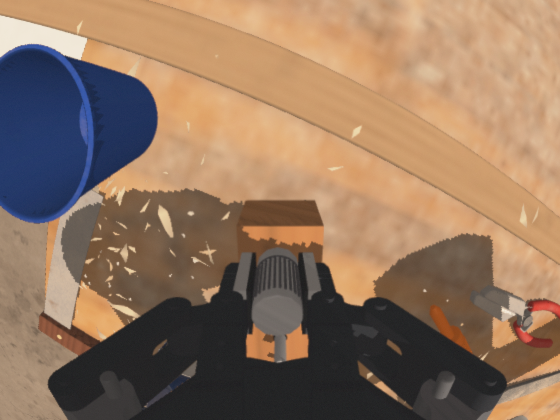

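```bash
python3 -m jog '[[[0,0,-12,0],[0,0,-28,0],[0,0,-46,0],[0,0,-70,0],[0,0,-95,0]]]';  python3 -c "
from h import *;plan(572.2,-243.8,300,-67.2);lookw('w10')"
```

```text
clock: 17.15
position: [549.1, 293.5, 323.8]
ee_rot: [0.831, -0.557, 0.002, -0.005]
contact_force: [0.6, 0.2, -0.8]
gripper_width: 20.4
t 17.15 pos [549.1 293.5 323.8] psi -67.67 tilt 0.56 F [ 0.6  0.2 -0.8] w 20.4
shift [505.8 183.   20.9] spin -0.47 j [ 0.75  0.44 -0.11  0.   -1.   -0.36]
```

View pics/w10.png

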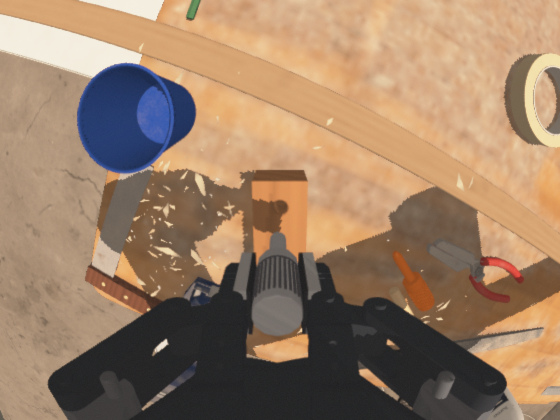

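```bash
python3 - <<'E'
from h import *
from bench import arm
s=arm.read_state();T=Ro.from_quat(s['ee_rot']).as_matrix();p=s['position']
c=arm.camera_params('wrist');K,R,t=c['mtx'],c['R'],c['t']
def fp(X):
    v=R@np.array(X,float)+t; th=np.arctan2(np.hypot(v[0],v[1]),v[2]); ph=np.arctan2(v[1],v[0]); return np.array([K[0,2]+K[0,0]*th*np.cos(ph),K[1,2]+K[1,1]*th*np.sin(ph)])
for ox in(-3,0,3):
  for z in (136,181,221): print(ox,z,fp(p+T@[ox,0,z]).round(1))
print(fp(p+T@[0,3,221]))
E
python3 -c "
import cv2;im=cv2.imread('pics/w10.png');cv2.imwrite('pics/w10c.png',cv2.resize(im[210:350,210:350],None,fx=4.2,fy=4.2,interpolation=cv2.INTER_CUBIC))"
```

```text
-3 136 [277.  318.7]
-3 181 [276.9 266.3]
-3 221 [276.8 236.4]
0 136 [277.  312.9]
0 181 [276.9 261.3]
0 221 [276.8 232.1]
3 136 [277.  306.9]
3 181 [276.9 256.2]
3 221 [276.8 227.7]
[281.55512141 232.04355631]
```

View pics/w10c.png

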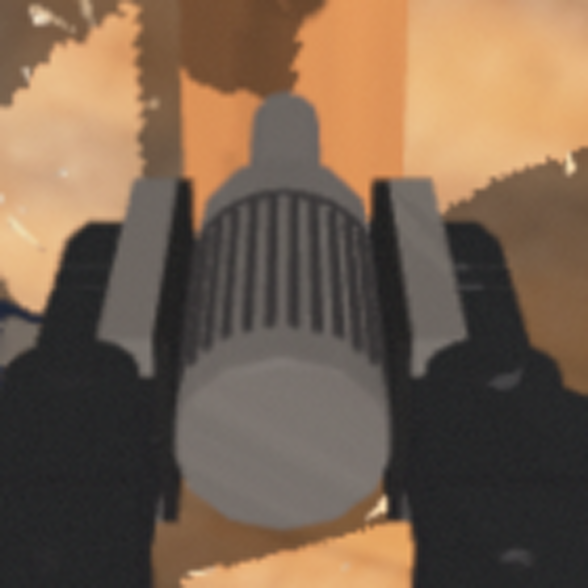

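```bash
python3 -m jog '[[[35,12,0,0],[85,30,0,0],[136,49,0,0],[187,68,0,0],[238,86,0,0]]]';python3 -m jog '[[[51,18,0,0],[102,37,0,0],[153,55,0,0],[204,74,0,0],[240,87,0,0]]]';  python3 -c "
from h import *;plan(572.6,-244.7,300,-67.2)"
```

```text
clock: 17.82
position: [561.0, 39.5, 326.6]
ee_rot: [0.831, -0.556, 0.004, -0.009]
contact_force: [-0.1, 0.5, 0.1]
gripper_width: 20.8
clock: 18.45
position: [572.0, -217.9, 324.9]
ee_rot: [0.831, -0.557, 0.005, -0.009]
contact_force: [0.2, 1.4, 0.2]
gripper_width: 20.7
t 18.45 pos [ 572.  -217.9  324.9] psi -67.68 tilt 1.15 F [0.2 1.4 0.2] w 20.7
shift [25.1 10.1 24.6] spin -0.48 j [-0.1   0.43 -0.14 -0.01 -0.99  0.5 ]
```

```bash
cat >> h.py <<'E'
def plantip(x,y,z,ox=-1,L=221):
    from bench import arm
    s=arm.read_state(); T=Ro.from_quat(s['ee_rot']).as_matrix(); p=s['position']
    tip=p+T@[ox,0,L]; print('t',s['clock'],'tip',tip.round(1),'zaxis',T[:,2].round(4),'F',s['contact_force'].round(1),'w',round(s['gripper_width'],1)); print('shift',(T.T@(np.array([x,y,z])-tip)).round(1))
E
python3 -m jog '[[[12,5,5,0],[22,9,10,0],[25,10,15,0],[25,10,18,0],[25,10,18,0]]]';  python3 -c "
from h import *;plantip(572.2,-243.8,60);lookw('w11')"
python3 -c "
import cv2;im=cv2.imread('pics/w11.png');cv2.imwrite('pics/w11c.png',cv2.resize(im[170:350,190:370],None,fx=3.3,fy=3.3,interpolation=cv2.INTER_CUBIC))"
```

```text
clock: 19.08
position: [572.6, -243.8, 306.3]
ee_rot: [0.831, -0.556, 0.004, -0.009]
contact_force: [0.1, -0.0, -0.9]
gripper_width: 20.7
t 19.075 tip [ 576.  -240.7   85.4] zaxis [ 0.017   0.0099 -0.9998] F [ 0.1 -0.  -0.9] w 20.7
shift [ 1.5  5.2 25.3]
```

View pics/w11c.png

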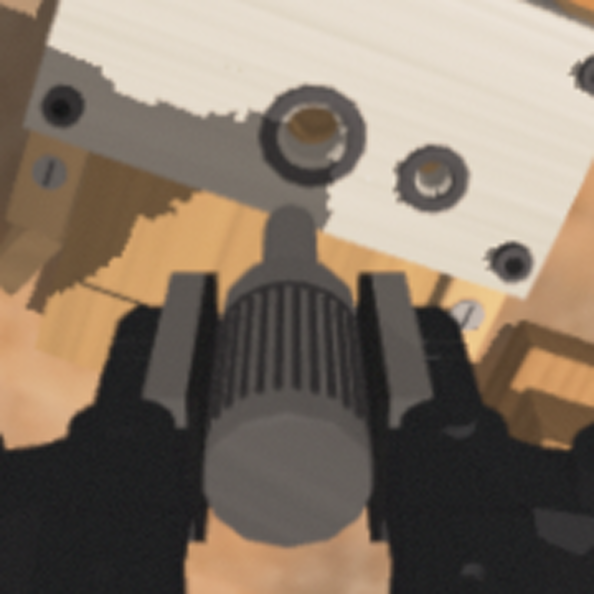

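The view matches the estimate: the tip at (290,215 in the crop) sits about 5 mm left of the bush's axis (313,135). I'll correct that and come lower.

```bash
python3 -m jog '[[[1.5,5.2,6,0],[1.5,5.2,12,0],[1.5,5.2,20,0],[1.5,5.2,25,0],[1.5,5.2,27,0]]]';  python3 -c "
from h import *;plantip(572.2,-243.8,52);lookw('w12')
from bench import arm
c=arm.camera_params('wrist');K,R,t=c['mtx'],c['R'],c['t']
s=arm.read_state();T=Ro.from_quat(s['ee_rot']).as_matrix();p=s['position']
def fp(X):
    v=R@np.array(X,float)+t; th=np.arctan2(np.hypot(v[0],v[1]),v[2]); ph=np.arctan2(v[1],v[0]); return np.array([K[0,2]+K[0,0]*th*np.cos(ph),K[1,2]+K[1,1]*th*np.sin(ph)])
print('bush',fp([572.2,-243.8,45]),'tip',fp(p+T@[-1,0,221]),'top',fp(p+T@[-1,0,136]), 'axis45', fp(p+T@[-1,0,(p[2]-45)]))
print('tool x,y mm->px at 45', fp([572.2,-243.8,45]+T@[3,0,0]),fp([572.2,-243.8,45]+T@[0,3,0]))
im=cv2.imread('pics/w12.png');cv2.imwrite('pics/w12c.png',cv2.resize(im[190:330,210:350],None,fx=4.2,fy=4.2,interpolation=cv2.INTER_CUBIC))"
```

```text
clock: 19.75
position: [568.9, -247.0, 278.9]
ee_rot: [0.831, -0.556, 0.004, -0.009]
contact_force: [1.3, 0.1, -1.2]
gripper_width: 20.9
t 19.75 tip [ 572.3 -243.9   58. ] zaxis [ 0.0168  0.0098 -0.9998] F [ 1.3  0.1 -1.2] w 20.9
shift [-0.1  0.1  6. ]
bush [277.19678274 226.13590911] tip [276.80556747 233.50999966] top [276.95170001 314.87345608] axis45 [276.79228883 226.08857367]
tool x,y mm->px at 45 [277.19403463 221.96606428] [281.65616199 226.12905659]
```

View pics/w12c.png

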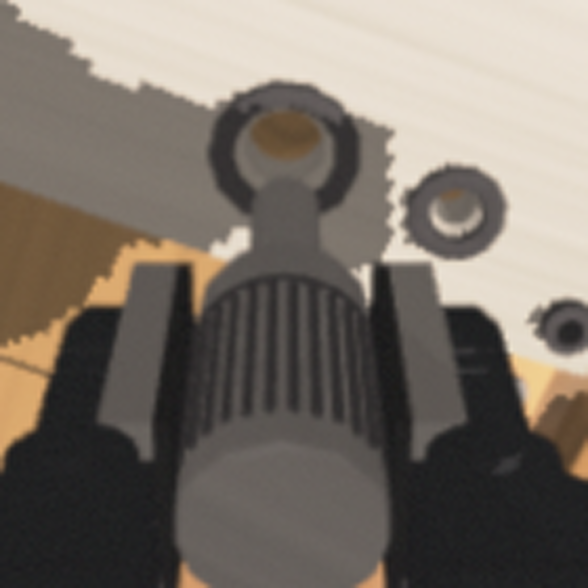

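The bush is seen at (277.2, 225.3) and predicted at (277.2, 226.1), so I can trust it to under 1 mm. The tip is on line, so I'll start the insertion.

```bash
python3 -c "
from h import *;plantip(572.5,-243.6,30,ox=-1.5);plantip(572.8,-243.4,5,ox=-1.5)"; python3 -m jog '[[[0.4,0,6,0],[0.4,0,11,0],[0.4,0,16,0],[0.4,0.1,22,0],[0.5,0.1,28,0]]]';python3 -c "
from h import *;plantip(572.8,-243.4,5,ox=-1.5)"
```

```text
t 19.8 tip [ 572.1 -243.4   58. ] zaxis [ 0.0168  0.0098 -0.9998] F [ 0.1 -0.1 -0.6] w 20.6
shift [ 0.4  0.2 28. ]
t 19.8 tip [ 572.1 -243.4   58. ] zaxis [ 0.0168  0.0098 -0.9998] F [ 0.1 -0.1 -0.6] w 20.6
shift [ 0.4  0.3 53. ]
clock: 20.42
position: [569.5, -247.2, 250.5]
ee_rot: [0.831, -0.556, 0.004, -0.009]
contact_force: [-0.2, -0.2, -1.0]
gripper_width: 20.8
t 20.425 tip [ 572.6 -243.6   29.5] zaxis [ 0.0167  0.0098 -0.9998] F [-0.2 -0.2 -1. ] w 20.8
shift [-0.1  0.2 24.5]
```

No contact force: the tip is through the bush (z≈29.5) and about to enter the block.

```bash
python3 -m jog '[[[-0.1,0.1,5,0],[-0.1,0.1,9,0],[-0.1,0.2,13,0],[-0.1,0.2,17,0],[-0.1,0.2,20,0]]]';python3 -c "
from h import *;plantip(572.8,-243.4,5,ox=-1.5)"
```

```text
clock: 21.05
position: [569.6, -246.9, 230.3]
ee_rot: [0.831, -0.556, 0.004, -0.009]
contact_force: [0.6, -0.5, -0.8]
gripper_width: 20.5
t 21.05 tip [ 572.7 -243.4    9.3] zaxis [ 0.0166  0.0099 -0.9998] F [ 0.6 -0.5 -0.8] w 20.5
shift [0.1 0.  4.3]
```

```bash
python3 -m jog '[[[0,0,1,0],[0,0,2,0],[0,0,3,0],[0,0,4,0],[0,0,4.5,0]]]';python3 -c "
from h import *;plantip(572.8,-243.4,5,ox=-1.5);lookw('w13')
im=cv2.imread('pics/w13.png');cv2.imwrite('pics/w13c.png',cv2.resize(im[190:330,210:350],None,fx=4.2,fy=4.2,interpolation=cv2.INTER_CUBIC))"
```

```text
clock: 21.68
position: [569.8, -246.9, 227.0]
ee_rot: [0.831, -0.556, 0.004, -0.009]
contact_force: [-2.4, 2.2, 8.1]
gripper_width: 20.4
t 21.675 tip [ 572.9 -243.4    6. ] zaxis [ 0.0169  0.0094 -0.9998] F [-2.4  2.2  8.1] w 20.4
shift [-0.1  0.1  1. ]
```

View pics/w13c.png

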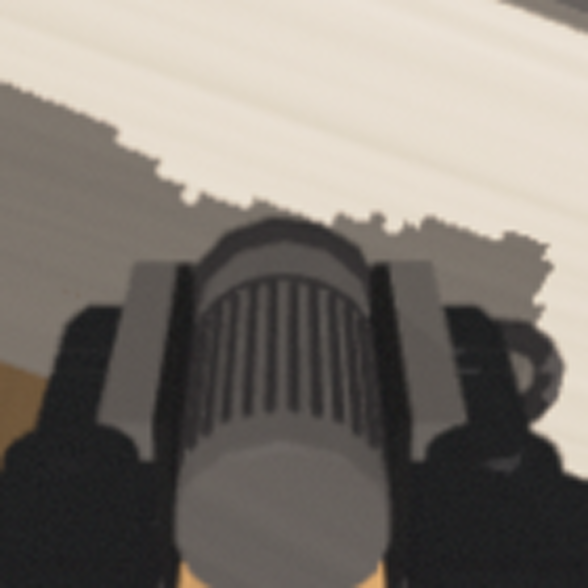

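The head is seated on the bush flange. The force is 8 N and the TCP height of 227.0 mm matches the height when I gripped the pin on the 45 mm stand. Releasing.

```bash
python3 -m jog '[[[0,0,0,0],[0,0,0,0],[0,0,0,0],[0,0,0,0],[0,0,0,0]]]' 50; python3 -m jog '[[[0,0,-10,0],[0,0,-30,0],[0,0,-55,0],[0,0,-85,0],[0,0,-115,0]]]'; python3 -m jog '[[[-40,-15,-20,0],[-80,-30,-20,0],[-120,-45,-20,0],[-160,-60,-20,0],[-190,-70,-20,0]]]';python3 -c "
from h import *;plan(560,0,300,-67);look('t14',(340,150,440,230),7);lookw('w14')
from bench import arm
im,d=arm.get_image('scene');cv2.imwrite('pics/s14.png',cv2.resize(im[140:260,160:360],None,fx=4,fy=4,interpolation=cv2.INTER_CUBIC))
im,d,K,R,t=load('t14.npz');P=cloud(d,K,R,t)
m=(P[...,2]>75)&(P[...,2]<110)&(abs(P[...,0]-572)<40)&(abs(P[...,1]+244)<40);q=P[m];print(len(q),q.mean(0),np.percentile(q[:,2],[10,50,90]))
v,u=np.nonzero(m);print(back(K,R,t,u.mean(),v.mean(),90))"
```

```text
clock: 22.35
position: [569.7, -246.9, 226.9]
ee_rot: [0.831, -0.556, 0.004, -0.009]
contact_force: [0.2, 0.3, 0.0]
gripper_width: 49.9
clock: 22.98
position: [567.7, -248.0, 343.7]
ee_rot: [0.831, -0.556, 0.005, -0.009]
contact_force: [1.1, 0.6, 0.0]
gripper_width: 49.7
clock: 23.6
position: [559.3, -44.3, 366.4]
ee_rot: [0.831, -0.556, 0.005, -0.009]
contact_force: [0.2, 0.8, -0.5]
gripper_width: 50.0
t 23.6 pos [559.3 -44.3 366.4] psi -67.52 tilt 1.21 F [ 0.2  0.8 -0.5] w 50.0
shift [-40.5 -16.2  66.8] spin -0.52 j [ 0.21  0.3  -0.21 -0.01 -1.03  0.19]
92 [ 571.93768703 -242.71247974   88.36968103] [81.11891253 89.79607614 92.29220804]
[ 571.75362905 -242.18853848   90.        ]
```

View pics/t14.png

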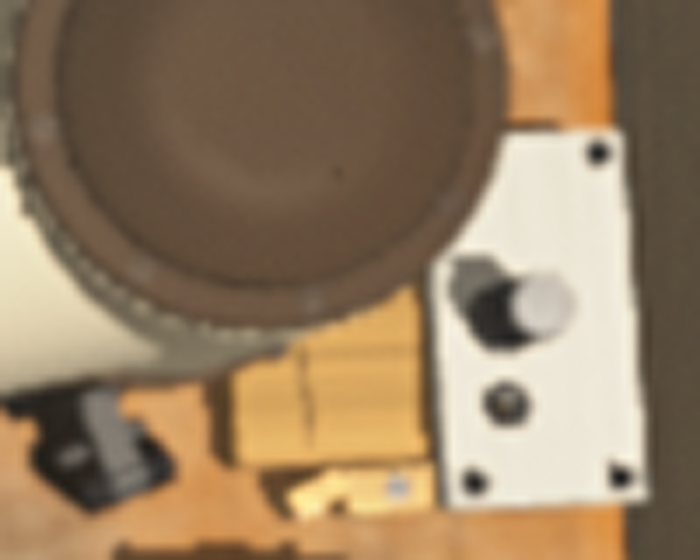

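View pics/s14.png

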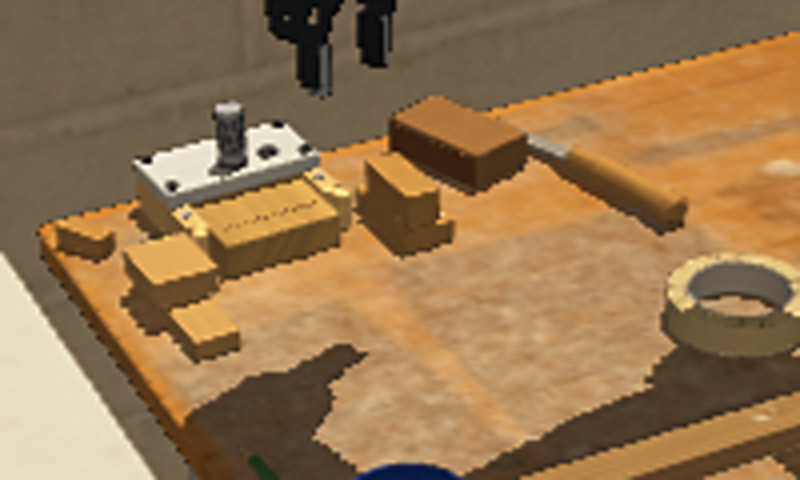

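View pics/w14.png

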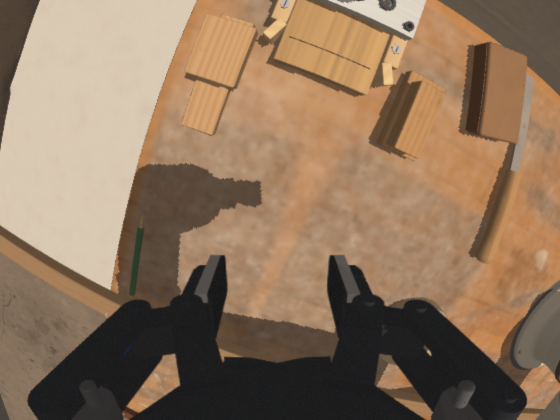

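The pin stands upright in the larger bush. Its head top is at about 90 mm, which is 45 + 45, so it is seated. The block is home and square, the glue-ups look unmoved, and the gripper is clear.

```bash
python3 -m jog '[[[0,0,0,0],[0,0,0,0],[0,0,0,0],[0,0,0,0],[0,0,0,0]]]'; python3 -c "
from bench import arm;print(arm.job_done())"
```

```text
clock: 24.38
position: [559.4, -44.9, 366.2]
ee_rot: [0.832, -0.555, 0.005, -0.009]
contact_force: [0.3, 0.0, -0.5]
gripper_width: 49.8
the job is handed in; nothing more can be done
None
```

The block is fully home in the jig, the index pin is down through the larger bush into the block's hole, and the job was handed in at about 24 s of the 69 s allowed. No verdict was reported.

**Block:** I pushed it sideways onto the jig's axis and square to the jig with two open fingers. I then pushed it between the glue-ups against the stop. The final press reached 25 N with no more than about 1 mm of further travel. Its rear face measured y = -152.8 mm against about -153.9 mm expected, which is within the camera calibration.

**Pin:** I lifted it from the stand and lowered it until its head met the bush at 8 N. The gripper was then at the same height as when it gripped the pin in the stand. After I let go, the head top measured about 90 mm, as it should when fully down.

- **Clearances:** Forces stayed at a few newtons along the glue-up passage, and both glue-ups looked unmoved. The gripper was well clear of everything when I handed in.
- **Checks that disagreed:** After release, the pin's head measured about 1.6 mm from the bush centre in the top view, partly hidden by the arm; this is within the 2 mm calibration. The tool had drifted about 1.2° off vertical by the end, well inside the pin's 0.12 rad limit. I judged the pin upright by eye from the pictures.
- **One misstep:** While lowering behind the block I shifted the tool about 7 mm the wrong way, and corrected it before touching the block.

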